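# Set out the goods yard on the model railway

### The job

Set out the goods yard of this model railway. Move the water tower out of the way, lift the container from the loading bay behind it onto the middle of the flat wagon's deck, lying lengthwise, and only then set the tower back upright in the middle of its round footing. Stand the signal box midway between the station and the engine shed, in line and square with them, and the silo directly behind the signal box (on the side away from the robot), in line with its middle with a gap of about 20 mm; don't shift or tip the pine tree and the lorry.

Things in the scene. Friction and masses are not known exactly. Their poses are not given: they have to be found in the camera images.
- water_tower: Loose model water tower, 80 g: round wooden tank 50 mm across on thin legs, round foot 46 mm across, low cone roof, 106 mm tall; the tank's straight side spans 50 to 94 mm above the origin. Origin: centre of the underside. Starts on its footing at the bay, about 8 mm in front of the container.
- container: Loose grey ribbed freight container, about 60 g: closed block 28 mm (x) by 70 mm (y, long) by 30 mm high. Origin: centre of the underside. Starts lengthwise across the loading bay, behind the tower; the gaps to the tower (8 mm) and to the bay's side walls (11 mm) are too narrow for a finger.
- signal_box: Loose model signal box, 80 g: small house of brick below and cream with a row of windows above, 40 mm (x) by 56 mm (y, long), vertical walls to 46 mm, gabled slate roof with the ridge along y at 64 mm. Origin: centre of the underside. Starts on the table in front of the yard.
- silo: Loose model silo, 70 g: plain aluminium upright cylinder 36 mm across, straight to 82 mm, cone top to 95 mm. Origin: centre of the underside. Starts on the table in front of the yard.
- wagon: Fixed flat wagon on a short piece of track (ballast strip 46 by 170 mm) with a buffer stop at each end. Plank deck 34 mm (x) by 112 mm (y, long), its flat top 22 mm above the origin. Origin: at table height under the middle of the deck. Does not roll.
- loading_bay: Fixed concrete bay, open at top and front (-x). Origin: at table height under the centre of the tower's footing, a dark disc 60 mm across. Floor 3 mm thick: things stand at z = 3 mm. Container place: 47 mm behind (+x) the origin. Walls 42 mm high, 8 mm thick: sides with inner faces at y = -46 and +46, from x = 30 to 110 mm; back wall's inner face at x = 102 mm.
- station: Fixed brick station, 58 mm (x) by 80 mm (y), gabled slate roof, chimney, 79 mm high. Origin: centre of its underside; +x points behind it, away from the robot. It shares a 3 mm thick slab with the engine shed. Signal box (long side along y) and silo stand on that slab, z = 3 mm; silo 60 mm behind the box, centre to centre, leaves a 22 mm gap.
- engine_shed: Fixed planked engine shed, 64 mm (x) by 70 mm (y), barrel-vaulted metal roof, black doorways, 71 mm high. Origin: centre of its underside. It stands 200 mm from the station, centre to centre, left or right of it along y, with the same heading; the slab reaches 40 mm in front of and 90 mm behind their centres.
- pine: Loose pine tree on a round base 40 mm across, 105 mm tall, a bystander in the middle at the back (x about 0.67, y about 0). Origin: centre of the underside. The lane in front of it, between bay and slab, is bare table about 100 mm wide (room to park the tower at x 0.545, y 0).
- lorry: Loose grey and white model box lorry, 28 by 65 mm, 38 mm high, a bystander at the far right. Origin: centre of the underside.
Not all that is in view belongs to the job. What is shaped like the engine_shed but green is not meant.

How it is judged (in metres and radians):
On the way, in this order (a step that is already met when the one before it is completed fails the run):
1. the water tower is moved out of the way, off its footing (horizontal distance between water_tower and loading_bay above 0.055 m), for 0.2 s.
2. the container lies on the wagon's deck (x of container in the frame of wagon between -0.009 and 0.009 m and y of container in the frame of wagon between -0.013 and 0.013 m and z of container in the frame of wagon between 0.018 and 0.026 m and angle between the y axis of container and the y axis of wagon, either way round below 0.17 rad and angle between container's own z axis and vertical below 0.1 rad), for 0.2 s.
3. the water tower is back on its footing (horizontal distance between water_tower and loading_bay below 0.012 m and z of water_tower in the frame of loading_bay below 0.007 m and angle between water_tower's own z axis and vertical below 0.1 rad), for 0.2 s.
At the end, for the whole second after the job is handed in: Container flat on the deck, within 9 mm across, 13 mm along, 10 deg; tower upright within 12 mm of its footing's centre; signal box midway within 13 mm, square within 10 deg; silo upright behind it, within 15 mm of its middle line, 46-75 mm centre to centre; all released, at rest (all of step 2 and all of step 3 and linear speed of each of container, water_tower, signal_box, silo below 0.02 m/s and angular speed of each of container, water_tower, signal_box, silo below 0.2 rad/s and x of signal_box in the frame of station between -0.013 and 0.013 m and horizontal distance between signal_box and station below 0.113 m and horizontal distance between signal_box and engine_shed below 0.113 m and height (world z) of each of signal_box, silo below 0.007 m and angle between the y axis of signal_box and the y axis of station, either way round below 0.17 rad and angle between each of signal_box, silo's own z axis and vertical below 0.1 rad and y of silo in the frame of signal_box between -0.015 and 0.015 m and horizontal distance between silo and signal_box between 0.046 and 0.075 m and x of silo in the frame of station above 0.03 m); the robot touches nothing.
It fails at once if the pine tree is shifted more than 25 mm or tipped (distance of pine from where it was at the start of the episode above 0.025 m or angle between pine's own z axis and vertical above 0.4 rad).
It fails at once if the lorry is shifted more than 25 mm or tipped (distance of lorry from where it was at the start of the episode above 0.025 m or angle between lorry's own z axis and vertical above 0.4 rad).
It also fails if it takes over 144 s, if anything falls off the work surface, if the arm or the gripper's body presses on something with over 40 N, if the wrist force passes 120 N, or if a joint passes its speed limit or range.

### The arm

A 6-joint arm with a two-finger parallel gripper is mounted at the origin on the work surface. World frame = base frame: x ahead of the robot, y to its left, z up, the work surface at z = 0. Lengths are in m, angles in degrees, forces in N, time in s.
With the tool pointing down it reaches from about 0.275 to 0.825 m from the base axis. Payload 5.2 kg.
Tool frame: the origin (TCP) lies on the centre line of the jaws, within the pads' length; the fingertips stand 8 mm ahead of it and the grasp point (between the pads) lies 11 mm behind it (bot.tcp_to_tips is the distance from the TCP to the fingertips, in m); z points along the fingers, y is the line along which they close (so a half turn about z gives the same grasp; the last joint's range is limited). The gripper opens to 93 mm and grips with 3 to 60 N. Pads are 15 mm wide; open, the fingers measure 128 mm over their backs; the gripper's body (75 mm by 188 mm) begins 65 mm behind the grasp point.
Start: joints at [-86.448, 14.817, 87.949, -0, 77.235, -11.62], TCP at [0.144, -0.531, 0.227] pointing down, gripper open.
Joint ranges: [-179.93, 179.93], [-52.35, 119.4], [10.71, 147.94], [-69.91, 249.91], [12.55, 155.21], [-178.61, 178.61]. Speed limits (degrees/s): [147.25, 147.25, 180, 180, 180, 180].

### API

Orientations are given as [roll, pitch, yaw] about the fixed x, y, z axes, in that order (R = Rz(yaw) Ry(pitch) Rx(roll)).
In Python, from workcell import bot gives the robot as it stands.
- The arm moves only by the tool servo_tool, never from a script. Its argument "targets" is a list that holds one entry, the list of rows, each a list of 7 numbers: the shift along the world's x, y, z as a fraction of full scale, then the turn, a rotation vector about the world's x, y, z as a fraction of full scale, then the opening, from 0 (shut) to 1 (fully open). In form: [[[dx, dy, dz, rx, ry, rz, fingers], ...]]. A call has 1 to 20 rows; each row is the pose to reach, as a shift and turn from the pose commanded when the call began; what a row does not reach only later rows make up. Full scale, the value 1, is 0.8 m for a shift and 30 degrees for a turn. A row lasts 1/10 s, in which the tool goes at most 50 mm and 8.59 degrees, less where a joint would pass 70% of its speed; a pose out of reach is approached as far as the arm can. A call with a number of a shift or a turn outside -1 to 1 is refused whole. A call with a gripper value outside its range is refused whole. The fingers move at their own pace and stop on an object; the grip force is fixed at half the most. Time passes only in rows, so rows that repeat a pose let the fingers close. It gives the time, the measured TCP pose, the force, the opening and the grip force at its end, in the units of the state.
- bot.sense(): the state, without advancing time (a new reading comes with each control period).
- bot.grab_frame(name): name is "scene" or "top"; returns the picture (480x640x3 uint8, red, green, blue); there is no depth.
- bot.camera_model(name): a dict with "fx", "fy", "cx", "cy" (pixels), "k1" (the pictures are not rectified: a ray, as slopes to the right and down, at radius r is drawn at 1 + k1 r^2 times it, then the intrinsics apply), "position" and "rotation" of the camera in the world. Camera axes: x right, y up, looking along -z (the intrinsics and any distortion apply to the point x, -y, -z); pixel columns grow to the right and rows downward; lengths in m; the calibration is good to about 2 mm. A picture is of the moment at which its call begins. camera_model takes no time and is no camera call.
- bot.sign_off(): hands the job in; it is judged then, once.
Trained networks look in the newest picture that a camera, given by its name, has taken for a name from the list of things; names that differ only in an ending like _2 or _b are one class to them, and where a whole thing is asked for, a point or a joint stands for the part that bears it (a point fixed in the world has none). Each returns a list of dicts, best first, with "score" (0 to 1); they miss things now and then, are a little off and sometimes report something else, mostly with a low value. They report only what shows in the picture. A call takes as long as a camera call. They do not tell look-alikes from the thing itself.
- bot.find_in(camera, name): "bbox" ([left, top, right, bottom] in pixels, round what is visible of it).
- bot.outline_of(camera, name): "mask" (480x640 bool, what is visible of it) and "bbox" ([left, top, right, bottom] in pixels, round what is visible of it).
- bot.spot_point(camera, name): "pixel" ([column, row] in pixels: a listed point, or the origin of a listed thing).
The state is a dict: "t": time; "joints": joint angles; "qvel": joint speeds; "joint_torque": joint torques, N m; "tcp_pos": TCP position; "tool_rot": TCP orientation; "ft_force": force on the tool from outside, world axes, zero at the start; "ft_torque": the same for the moment, N m; "finger_gap": finger opening in m; "gripper_force": force on a finger pad.
Only numpy, scipy, OpenCV 4.12 (cv2) and the standard library are available. Lean on these libraries where they do the work, as an engineer would, in place of code of your own. Each camera call takes 0.05 s, during which the arm holds its last target. There are 200 camera calls.

## Working session

There is one attempt and no reset: what is moved stays moved. The work goes in short steps, Python scripts to look and compute and a tool call to move; the robot and the scene stay as the last step left them, time stands still between calls to the robot, and variables do not carry over. Pictures are saved under pics/ and viewed, at most 14 in all, crops included, and the job is handed in when it is done.

Besides the shell and the picture viewer there is one more tool, called in YAML: its name, and indented under it one key for each argument. servo_tool: Moves the arm, as the interface text tells. Its arguments: {"type":"object","properties":{"targets":{"type":"array"}},"required":["targets"]}

```bash
mkdir -p pics; ls; python3 - <<'E'
from workcell import bot
import cv2
for n in("scene","top"):
    f=bot.grab_frame(n); cv2.imwrite(f"pics/{n}0.png",f[:,:,::-1]); 
    m=bot.camera_model(n); print(n,{k:(v if not hasattr(v,'tolist') else v.tolist()) for k,v in m.items()})
print(bot.sense())
E
```

```text
pics
scene {'fx': 612.4842185646603, 'fy': 612.4842185646603, 'cx': 326.0192295415242, 'cy': 233.59597046741095, 'k1': -0.09602027339231083, 'position': [1.0717715117761508, -0.3041388182627313, 0.9441127630238456], 'rotation': [35.78078515332144, 0.7273931156578455, 65.7129459441617]}
top {'fx': 437.2373374110982, 'fy': 437.2373374110982, 'cx': 314.3553803228876, 'cy': 236.80835245599627, 'k1': -0.1063639479981089, 'position': [0.3757897231123247, -0.04056506563951677, 0.8256284879798997], 'rotation': [8.728369345151052, 0.5947786190652381, -90.61387296561789]}
{'t': 0.1, 'joints': array([-8.64461209e+01,  1.48546084e+01,  8.80020786e+01,  7.01784306e-04,
        7.72344480e+01, -1.16205503e+01]), 'qvel': array([-0.08448871,  0.02308012, -0.16883216, -0.06232912, -0.06377575,
       -0.07755315]), 'joint_torque': array([ 2.44059520e-03, -4.38205504e+01, -2.84644550e+01,  7.23492843e-02,
        3.61761893e-02, -4.98567510e-05]), 'tcp_pos': array([ 0.14395634, -0.53035551,  0.2259244 ]), 'tool_rot': array([-1.79910871e+02, -1.90274077e-02,  1.51742590e+01]), 'ft_force': array([-0.23629554, -0.19768752, -0.08005602]), 'ft_torque': array([ 0.02348518, -0.03984795, -0.03291671]), 'gripper_force': 0.0, 'finger_gap': 0.09316817199845863}
```

View pics/scene0.png

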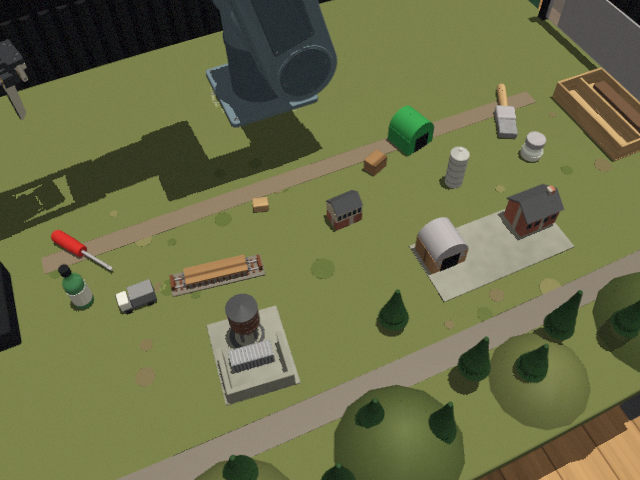

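View pics/top0.png

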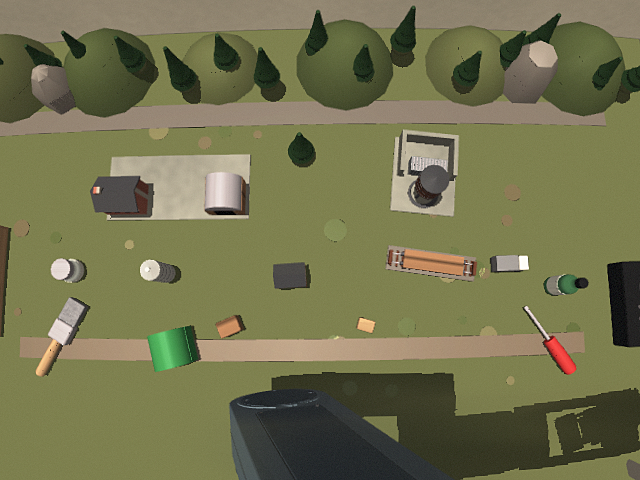

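The silo could be the plain cylinder at top (157,270) or the white jar at (67,269). The shed could be the grey vault (224,193) or the green one (172,348), which is excluded. The signal box is at (291,276), the tower at (430,182) and the wagon at (431,262). Next come the detections and a close crop.

```bash
cat > h.py <<'E'
import numpy as np, cv2
from scipy.spatial.transform import Rotation as R
from workcell import bot
CM={n:bot.camera_model(n) for n in("scene","top")}
def proj(n,P):
    m=CM[n];Rm=R.from_euler('xyz',m['rotation'],degrees=True).as_matrix()
    c=(np.atleast_2d(P)-m['position'])@Rm
    s=np.c_[c[:,0]/-c[:,2],c[:,1]/c[:,2]]
    s=s*(1+m['k1']*(s**2).sum(1,keepdims=True))
    return s*[m['fx'],m['fy']]+[m['cx'],m['cy']]
def ray(n,px):
    m=CM[n];Rm=R.from_euler('xyz',m['rotation'],degrees=True).as_matrix()
    d=(np.array(px,float)-[m['cx'],m['cy']])/[m['fx'],m['fy']];s=d.copy()
    for _ in range(20): s=d/(1+m['k1']*(s@s))
    v=Rm@[s[0],-s[1],-1]; return np.array(m['position']),v/np.linalg.norm(v)
def at(n,px,z):
    p,v=ray(n,px); return p+v*(z-p[2])/v[2]
def tri(a,b):
    (p,u),(q,v)=ray("scene",a),ray("top",b)
    s=np.linalg.lstsq(np.c_[u,-v],q-p,rcond=None)[0]
    A,B=p+s[0]*u,q+s[1]*v; return (A+B)/2,np.linalg.norm(A-B)
E
cat > find.py <<'E'
from h import *
import pickle
F={n:bot.grab_frame(n) for n in CM}
M={}
for o in "water_tower container signal_box silo wagon loading_bay station engine_shed pine lorry".split():
    for n in CM:
        r=bot.outline_of(n,o)[:3]; s=bot.spot_point(n,o)[:2]
        M[o,n]=[(x['score'],x['mask'],x['bbox']) for x in r]
        print(o,n,[(round(x['score'],2),np.round(x['bbox']).astype(int).tolist(),int(x['mask'].sum())) for x in r],[(round(x['score'],2),np.round(x['pixel'],1).tolist(),at(n,x['pixel'],0).round(3)[:2].tolist()) for x in s])
pickle.dump((F,M),open('m.pkl','wb'))
T=F['top'];S=F['scene']
a=cv2.resize(S[115:205,440:560],(400,300),interpolation=2); b=cv2.resize(T[230:305,30:190][:, :],(400,188),interpolation=2)
c=cv2.resize(T[120:300,375:535],(400,450),interpolation=2); d=cv2.resize(T[140:230,85:255],(400,212),interpolation=2)
im=np.zeros((600,800,3),np.uint8); im[:300,:400]=a; im[300:488,:400]=b; im[:450,400:]=c
cv2.imwrite('pics/crop1.png',im[:,:,::-1])
E
python3 find.py
```

```text
water_tower scene [(0.62, [223, 294, 263, 346], 1438)] [(0.62, [248.1, 334.2], [0.584, -0.243])]
water_tower top [(0.77, [411, 169, 451, 207], 1037)] [(0.91, [422.0, 195.0], [0.582, -0.244])]
container scene [(0.63, [228, 341, 274, 372], 1010)] [(0.62, [254.8, 360.6], [0.634, -0.25])]
container top [(0.74, [408, 156, 448, 178], 452), (0.5, [275, 263, 308, 288], 783)] [(0.7, [425.4, 167.2], [0.639, -0.254]), (0.25, [426.7, 192.1], [0.588, -0.254])]
signal_box scene [(0.65, [327, 191, 367, 230], 1061)] [(0.78, [345.0, 218.0], [0.428, 0.013])]
signal_box top [(0.97, [277, 264, 305, 288], 804)] [(0.97, [292.4, 277.4], [0.426, 0.009]), (0.39, [127.6, 200.4], [0.58, 0.337])]
silo scene [(0.69, [447, 147, 469, 190], 654), (0.26, [224, 293, 261, 344], 1495)] [(0.87, [452.7, 179.9], [0.432, 0.254])]
silo top [(0.65, [137, 259, 178, 282], 660)] [(0.62, [166.6, 271.0], [0.44, 0.251])]
wagon scene [(0.79, [169, 253, 265, 296], 2301)] [(0.86, [215.1, 276.4], [0.449, -0.258])]
wagon top [(0.81, [386, 244, 473, 282], 2129)] [(0.65, [430.4, 261.1], [0.453, -0.254]), (0.53, [226.4, 195.0], [0.587, 0.
[... 455 characters left out ...]
, 276], 2115), (0.8, [387, 104, 434, 155], 1556)] [(0.67, [409.6, 139.6], [0.296, 0.229]), (0.51, [214.4, 278.4], [0.453, -0.26])]
engine_shed top [(0.78, [146, 327, 198, 371], 1727)] [(0.89, [226.9, 197.1], [0.583, 0.137]), (0.64, [175.4, 349.0], [0.293, 0.23])]
pine scene [(0.59, [378, 294, 411, 335], 888), (0.3, [210, 304, 298, 407], 4237)] [(0.76, [391.3, 325.8], [0.671, -0.014])]
pine top [] [(0.59, [299.0, 152.7], [0.671, -0.005]), (0.37, [428.9, 260.3], [0.455, -0.251])]
lorry scene [(0.64, [117, 279, 156, 315], 788)] [(0.93, [141.6, 301.3], [0.444, -0.395]), (0.48, [344.9, 216.0], [0.424, 0.015])]
lorry top [(0.77, [491, 256, 527, 272], 567)] [(0.58, [501.9, 264.9], [0.444, -0.393])]
```

View pics/crop1.png

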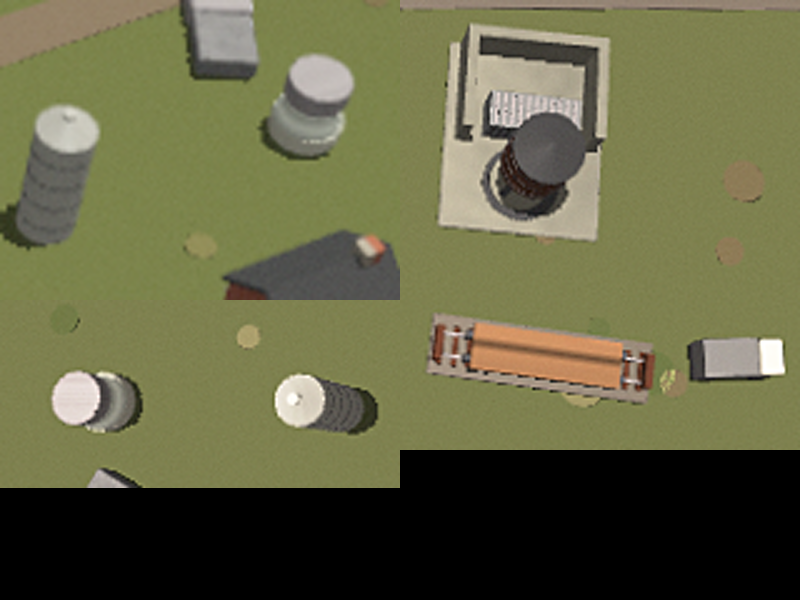

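```bash
cat > fit.py <<'E'
from h import *
import pickle
from scipy.optimize import minimize
F,M=pickle.load(open('m.pkl','rb'))
def box(x0,x1,y0,y1,z0,z1): return np.array([[x,y,z] for x in(x0,x1) for y in(y0,y1) for z in(z0,z1)])
def cyl(r,z0,z1):
    a=np.linspace(0,2*np.pi,24,endpoint=False); return np.array([[r*np.cos(t),r*np.sin(t),z] for t in a for z in(z0,z1)])
def house(a,b,h,r): return np.r_[box(-a,a,-b,b,0,h),[[0,-b,r],[0,b,r]]]
t=np.linspace(0,np.pi,9)
shed=np.r_[box(-.032,.032,-.035,.035,0,.039),[[.032*np.cos(k),y,.039+.032*np.sin(k)] for k in t for y in(-.035,.035)]]
shed2=np.r_[box(-.032,.032,-.035,.035,0,.036),[[x,.035*np.cos(k),.036+.035*np.sin(k)] for k in t for x in(-.032,.032)]]
MOD=dict(signal_box=lambda e:house(.02,.028,.046,.064),silo=lambda e:np.r_[cyl(.018,0,.082),[[0,0,.095]]],
 container=lambda e:box(-.014,.014,-.035,.035,0,.03),lorry=lambda e:box(-.014,.014,-.0325,.0325,0,.038),
 wagon=lambda e:np.r_[box(-.023,.023,-.085,.085,0,.004),box(-.016,.016,-.083,.083,0,.02+e)],
 loading_bay=lambda e:np.r_[box(-.04-e,.11,-.054,.054,0,.003),box(.03,.11,-.054,.054,0,.042)],
 station=lambda e:house(.029,.04,.05+e,.075),engine_shed=lambda e:shed2,water_tower=lambda e:np.r_[cyl(.025,.05,.094),cyl(.023,0,.003),[[0,0,.106]]])
def place(P,x,y,yaw,z): 
    c,s=np.cos(yaw),np.sin(yaw); return np.c_[P[:,0]*c-P[:,1]*s+x,P[:,0]*s+P[:,1]*c+y,P[:,2]+z]
def hull(n,P):
    im=np.zeros((960*1,1280*1),np.uint8); h=cv2.convexHull((proj(n,P)*32+16).astype(np.int32).reshape(-1,1,2)) 
    cv2.fillConvexPoly(im,h,255,cv2.LINE_AA,4); return im/255.
# 2x supersampled masks
def fit(o,x0,masks,usee=False,z0=0,cams=("scene","top")):
    ms={n:cv2.resize((masks[n]*255).astype(np.uint8),(1280,960),interpolation=cv2.INTER_LINEAR)/255. for n in cams}
    if o in('wagon','loading_bay','water_tower'):
        for n in ms:
            b=(ms[n]>.5).astype(np.uint8); pts=cv2.findNonZero(b); z=np.zeros_like(b); cv2.fillConvexPoly(z,cv2.convexHull(pts),1); ms[n]=z.astype(float)
    def cost(p):
        c=0
        for n in cams:
            h=hull(n,place(MOD[o](p[4]/1000 if usee else 0),p[0]/1000,p[1]/1000,p[2]/50,z0+p[3]/1000)); c+=1-np.minimum(h,ms[n]).sum()/np.maximum(h,ms[n]).sum()
        return c
    best=None
    for s in(5,2):
        st=np.array(x0,float) if best is None else best.x
        sim=np.array([st]+[st+s*np.eye(5)[i] for i in range(5)])
        best=minimize(cost,st,method='Nelder-Mead',options=dict(initial_simplex=sim,xatol=.05,fatol=1e-4,maxiter=350))
    p=best.x; print(o,'x,y',p[:2].round(1),'yaw',round(np.degrees(p[2]/50),1),'dz',p[3].round(1),'e',p[4].round(1),'cost',round(best.fun,3)); return p
if __name__=='__main__':
    g=lambda o:{n:M[o,n][0][1] for n in CM if M[o,n]}
    d=np.pi/180*50
    fit('signal_box',[427,11,0,0,0],g('signal_box')); fit('silo',[436,252,0,0,0],g('silo'))
    fit('water_tower',[583,-244,0,0,0],g('water_tower'))
    fit('lorry',[444,-394,5*d,0,0],g('lorry'))
    fit('wagon',[451,-256,-5*d,0,0],g('wagon'),True)
    fit('loading_bay',[584,-244,-5*d,0,0],g('loading_bay'),True)
    fit('station',[578,337,0,0,0],g('station'),True,.003)
    m=g('engine_shed'); F_=m
    fit('engine_shed',[583,137,0,0,0],dict(scene=m['scene']),False,.003,("scene",))
E
python3 fit.py
```

```text
signal_box x,y [429.2  11.6] yaw 2.9 dz 6.0 e -1.6 cost 0.122
silo x,y [436.2 251.9] yaw -2.8 dz 2.7 e 4.4 cost 0.182
water_tower x,y [ 586.5 -243.3] yaw -6.3 dz 6.5 e 3.3 cost 0.113
lorry x,y [ 445.4 -400.1] yaw 3.7 dz 0.1 e 7.6 cost 0.451
wagon x,y [ 449.9 -253.4] yaw -8.9 dz 1.6 e 5.0 cost 0.102
loading_bay x,y [ 586.7 -244.7] yaw -5.8 dz 1.9 e 2.3 cost 0.227
station x,y [581.2 333.1] yaw -0.1 dz 4.1 e 5.0 cost 0.1
engine_shed x,y [581.9 131.8] yaw -1.0 dz 6.0 e 3.6 cost 0.029
```

```bash
cat > ov.py <<'E'
from fit import *
def draw(F,items,crops,out):
    I={}
    for n in CM:
        im=cv2.resize(F[n],(2560,1920),interpolation=cv2.INTER_CUBIC)
        for P,col in items:
            q=((proj(n,P)+.5)*4).astype(np.int32); cv2.polylines(im,[q],True,col,1)
        I[n]=im
    tiles=[I[n][y*4:(y+75)*4,x*4:(x+100)*4] for n,x,y in crops]
    im=np.vstack([np.hstack(tiles[:2]),np.hstack(tiles[2:])]); cv2.imwrite(out,im[:,:,::-1])
def rect(a0,a1,b0,b1,z): return np.array([[a0,b0,z],[a1,b0,z],[a1,b1,z],[a0,b1,z]])
def circ(r,z): return cyl(r,z,z)[::2]
r=np.radians
if __name__=='__main__':
    W=lambda P:place(P,.450,-.2535,r(-8.5),0); B=lambda P:place(P,.5865,-.2445,r(-5.8),0); S=lambda P:place(P,.5815,.2325,0,0)
    Y=(255,255,0);C=(0,255,255);Rd=(255,0,0)
    it=[(W(rect(-.017,.017,-.056,.056,.022)),C),(W(rect(-.023,.023,-.085,.085,0)),Y),(B(circ(.03,.003)),C),(B(rect(.03,.110,-.054,.054,.042)),Rd),(B(rect(.033,.061,-.035,.035,.033)),Y),
     (S(rect(-.04,.09,-.1,.1,.003)),C),(S(rect(-.029,.029,.06,.14,.003)),Rd),(S(rect(-.032,.032,-.135,-.065,.003)),Rd),
     (place(circ(.025,.094),.585,-.243,0,.003),Y),(S(rect(-.0,.0,-.135,-.065,.074)),Y),(S(rect(-.0,.0,.06,.14,.082)),Y)]
    draw(F,it,[("top",375,220),("scene",200,300),("top",375,125),("scene",415,195)],'pics/ov1.png')
    draw(F,it+[(place(rect(-.02,.02,-.028,.028,.046),.428,.0115,r(2.9),0),Y),(place(rect(0,0,-.028,.028,.064),.428,.0115,r(2.9),0),C),(place(circ(.018,.0),.436,.252,0,0),Y),(place(circ(.018,.082),.436,.252,0,0),Y)],[("top",85,140),("top",160,140),("top",245,235),("top",125,235)],'pics/ov2.png')
E
python3 ov.py
```

```text
(no output)
```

View pics/ov1.png

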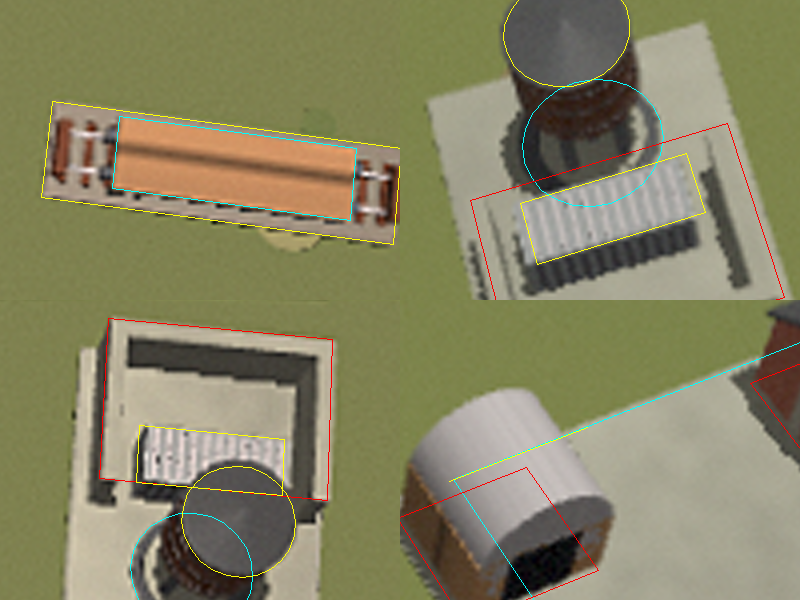

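View pics/ov2.png

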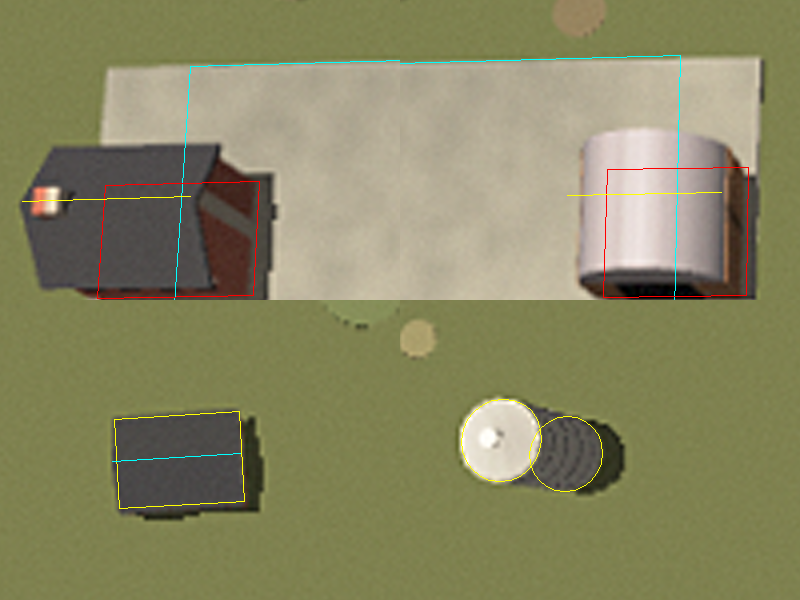

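The overlays line up to about 2 mm. The wagon is at (0.450,-0.2535), yaw -8.5. The bay is at (0.5865,-0.2445), yaw -5.8. The slab midpoint is (0.581,0.233). The box is at (0.428,0.0115), yaw 3, and the silo at (0.436,0.252). The silo is the tall cone-topped cylinder at top (157,270), not the jar at (67,269). I'll go above the tower first.

servo_tool:
  targets:
    - [[0.1,0.065,-0.01,0.2,0,0.3,1],[0.5525,0.359,-0.0575,0,0,1,1],[0.5525,0.359,-0.0575,0,0,1,1],[0.5525,0.359,-0.0575,0,0,1,1],[0.5525,0.359,-0.0575,0,0,1,1],[0.5525,0.359,-0.0575,0,0,1,1],[0.5525,0.359,-0.0575,0,0,1,1],[0.5525,0.359,-0.0575,0,0,1,1],[0.5525,0.359,-0.0575,0,0,1,1],[0.5525,0.359,-0.0575,0,0,1,1],[0.5525,0.359,-0.0575,0,0,1,1],[0.5525,0.359,-0.0575,0,0,1,1],[0.5525,0.359,-0.0575,0,0,1,1]]

```text
t: 3.5
tcp_pos: [0.586, -0.2431, 0.1802]
tool_rot: [-180.0, 0.0, 45.3]
ft_force: [-0.2, 0.0, 0.5]
finger_gap: 0.0927
gripper_force: 0.0
```

servo_tool:
  targets:
    - [[0,0,0,0,0,1,1],[0,0,0,0,0,1,1],[0,0,0,0,0,1,1],[0,0,0,0,0,1,1],[0,0,0,0,0,1,1]]

```text
t: 4.0
tcp_pos: [0.5848, -0.245, 0.181]
tool_rot: [-180.0, 0.0, 75.1]
ft_force: [0.1, 0.2, 0.3]
finger_gap: 0.0931
gripper_force: 0.0
```

servo_tool:
  targets:
    - [[0,0,0,0,0,0.3,1],[0,0,0,0,0,0.3,1],[0,0,0,0,0,0.3,1],[0,0,0,0,0,0.3,1]]

```text
t: 4.4
tcp_pos: [0.5857, -0.244, 0.1808]
tool_rot: [180.0, 0.0, 83.9]
ft_force: [-0.1, 0.1, 0.8]
finger_gap: 0.0927
gripper_force: 0.0
```

servo_tool:
  targets:
    - [[0,0,-0.04,0,0,0,1],[0,0,-0.08,0,0,0,1],[0,0,-0.11,0,0,0,1],[0,0,-0.13,0,0,0,1],[0,0,-0.141,0,0,0,1],[0,0,-0.141,0,0,0,1],[0,0,-0.141,0,0,0,0.4],[0,0,-0.141,0,0,0,0.4],[0,0,-0.141,0,0,0,0.4],[0,0,-0.141,0,0,0,0.4],[0,0,-0.141,0,0,0,0.4],[0,0,-0.141,0,0,0,0.4],[0,0,-0.141,0,0,0,0.4],[0,0,-0.141,0,0,0,0.4],[0,0,-0.141,0,0,0,0.4],[0,0,-0.141,0,0,0,0.4]]

```text
t: 6.0
tcp_pos: [0.586, -0.2437, 0.068]
tool_rot: [180.0, 0.0, 84.2]
ft_force: [-1.3, -0.8, 2.0]
finger_gap: 0.0501
gripper_force: 30.0
```

servo_tool:
  targets:
    - [[0,0,0.02,0,0,0,0.4],[0,0,0.05,0,0,0,0.4],[0,0,0.08,0,0,0,0.4],[0,0.01,0.09,0,0,0,0.4],[-0.01,0.04,0.09,0,0,0,0.4],[-0.02,0.08,0.09,0,0,0,0.4],[-0.03,0.12,0.09,0,0,0,0.4],[-0.035,0.16,0.09,0,0,0,0.4],[-0.04,0.2,0.09,0,0,0,0.4],[-0.045,0.24,0.09,0,0,0,0.4],[-0.05,0.275,0.09,0,0,0,0.4],[-0.051,0.295,0.09,0,0,0,0.4],[-0.051,0.305,0.09,0,0,0,0.4],[-0.051,0.305,0.09,0,0,0,0.4],[-0.051,0.305,0.06,0,0,0,0.4],[-0.051,0.305,0.03,0,0,0,0.4],[-0.051,0.305,0.01,0,0,0,0.4],[-0.051,0.305,0.0,0,0,0,0.4],[-0.051,0.305,-0.0035,0,0,0,0.4],[-0.051,0.305,-0.0035,0,0,0,0.4]]

```text
t: 8.0
tcp_pos: [0.5455, -0.0006, 0.0655]
tool_rot: [180.0, 0.0, 84.1]
ft_force: [-0.4, 0.2, -0.5]
finger_gap: 0.0497
gripper_force: 30.0
```

servo_tool:
  targets:
    - [[0,0,0,0,0,0,0.4],[0,0,0,0,0,0,0.7],[0,0,0,0,0,0,0.9],[0,0,0,0,0,0,0.9],[0,0,0,0,0,0,0.9],[0,0,0.02,0,0,0,0.9],[0,0,0.06,0,0,0,0.9],[0,0,0.1,0,0,0,0.9],[0,0,0.14,0,0,0,0.9]]

```text
t: 8.9
tcp_pos: [0.5449, 0.0005, 0.1782]
tool_rot: [-180.0, -0.0, 84.2]
ft_force: [0.5, -0.8, -0.3]
finger_gap: 0.0836
gripper_force: 0.0
```

```bash
cat > a2.py <<'E'
from ov import *
F={n:bot.grab_frame(n) for n in CM}
m={n:bot.outline_of(n,'container') for n in CM}
m={n:v[0]['mask'] for n,v in m.items() if v}
p=fit('container',[633,-249,-5,0,0],m,False,.003,tuple(m))
B=lambda P:place(P,.5865,-.2445,r(-5.8),0);Y=(255,255,0);C=(0,255,255)
c=place(rect(-.014,.014,-.035,.035,.033),p[0]/1e3,p[1]/1e3,p[2]/50,0)
draw(F,[(B(circ(.03,.003)),C),(B(rect(.03,.110,-.054,.054,.042)),(255,0,0)),(c,Y)],[("top",375,130),("scene",200,310),("top",270,130),("scene",330,240)],'pics/a2.png')
E
python3 a2.py
```

```text
container x,y [ 633.6 -252.2] yaw -6.6 dz 1.5 e 3.2 cost 0.209
```

View pics/a2.png

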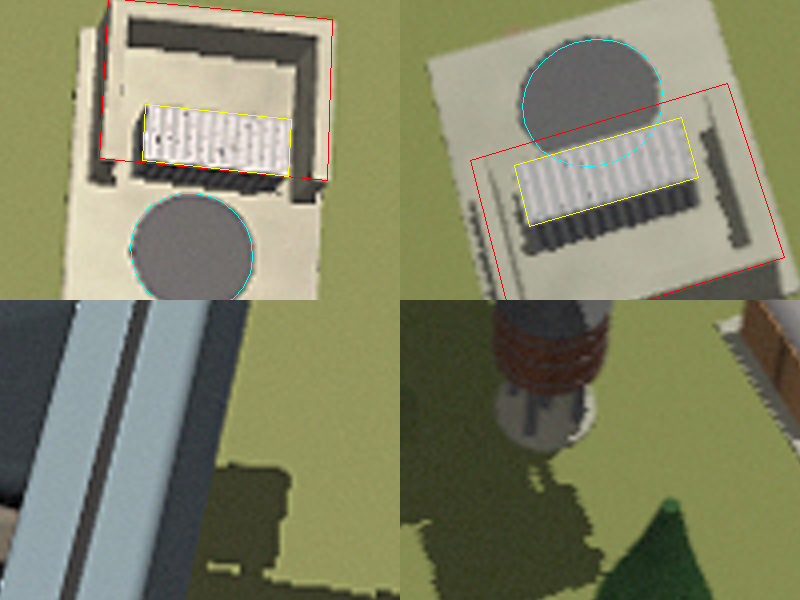

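The picture shows the tower standing parked, the container outline fitted at top tile (215,140) and the footing disc at (190,250), both within about 1 mm of the fit.

servo_tool:
  targets:
    - [[0.03,-0.08,0,0,0,0,0.54],[0.111,-0.3145,0,0,0,0,0.54],[0.111,-0.3145,0,0,0,0,0.54],[0.111,-0.3145,0,0,0,0,0.54],[0.111,-0.3145,0,0,0,0,0.54],[0.111,-0.3145,0,0,0,0,0.54],[0.111,-0.3145,0,0,0,0,0.54],[0.111,-0.3145,-0.04,0,0,0,0.54],[0.111,-0.3145,-0.08,0,0,0,0.54],[0.111,-0.3145,-0.12,0,0,0,0.54],[0.111,-0.3145,-0.12,0,0,0,0.54],[0.111,-0.3145,-0.12,0,0,0,0.54]]

```text
t: 10.3
tcp_pos: [0.6333, -0.2496, 0.0804]
tool_rot: [-179.9, -0.1, 84.2]
ft_force: [0.4, -0.6, 0.6]
finger_gap: 0.0505
gripper_force: 0.0
```

Now descend by 0.066 to z 0.0145 and close.

servo_tool:
  targets:
    - [[0,-0.0015,-0.03,0,0,0,0.54],[0,-0.0015,-0.055,0,0,0,0.54],[0,-0.0015,-0.072,0,0,0,0.54],[0,-0.0015,-0.082,0,0,0,0.54],[0,-0.0015,-0.082,0,0,0,0.54],[0,-0.0015,-0.082,0,0,0,0.15],[0,-0.0015,-0.082,0,0,0,0.15],[0,-0.0015,-0.082,0,0,0,0.15],[0,-0.0015,-0.082,0,0,0,0.15],[0,-0.0015,-0.082,0,0,0,0.15],[0,-0.0015,-0.082,0,0,0,0.15],[0,-0.0015,-0.082,0,0,0,0.15],[0,-0.0015,-0.082,0,0,0,0.15]]

```text
t: 11.6
tcp_pos: [0.6344, -0.2527, 0.0163]
tool_rot: [179.9, 0.0, 84.2]
ft_force: [0.1, -0.8, 5.8]
finger_gap: 0.0277
gripper_force: 30.0
```

servo_tool:
  targets:
    - [[0,0,0.015,0,0,0,0.15],[0,0,0.04,0,0,0,0.15],[0,0,0.07,0,0,0,0.15],[0,0,0.09,0,0,0,0.15],[-0.02,0,0.09,0,0,0,0.15],[-0.05,0,0.09,0,0,-0.05,0.15],[-0.09,0,0.09,0,0,-0.093,0.15],[-0.13,-0.001,0.09,0,0,-0.093,0.15],[-0.17,-0.002,0.09,0,0,-0.093,0.15],[-0.2,-0.002,0.09,0,0,-0.093,0.15],[-0.22,-0.002,0.09,0,0,-0.093,0.15],[-0.23,-0.002,0.09,0,0,-0.093,0.15],[-0.23,-0.002,0.09,0,0,-0.093,0.15],[-0.23,-0.002,0.09,0,0,-0.093,0.15],[-0.23,-0.002,0.06,0,0,-0.093,0.15],[-0.23,-0.002,0.04,0,0,-0.093,0.15],[-0.23,-0.002,0.03,0,0,-0.093,0.15],[-0.23,-0.002,0.026,0,0,-0.093,0.15],[-0.23,-0.002,0.025,0,0,-0.093,0.15],[-0.23,-0.002,0.025,0,0,-0.093,0.15]]

```text
t: 13.6
tcp_pos: [0.4505, -0.2543, 0.0359]
tool_rot: [180.0, 0.0, 81.4]
ft_force: [0.2, 0.6, -0.2]
finger_gap: 0.0275
gripper_force: 30.0
```

```bash
cat > a3.py <<'E'
from ov import *
s=bot.sense(); print(s['tcp_pos'].round(4),s['tool_rot'].round(1),s['ft_force'].round(1),s['finger_gap'])
F={n:bot.grab_frame(n) for n in CM}
W=lambda P:place(P,.450,-.2535,r(-8.6),0)
draw(F,[(W(rect(-.017,.017,-.056,.056,.022)),(0,255,255)),(W(rect(-.014,.014,-.035,.035,.052)),(255,255,0))],[("top",375,220),("scene",165,240),("top",375,130),("scene",330,240)],'pics/a3.png')
E
python3 a3.py
```

```text
[ 0.4505 -0.2543  0.0359] [180.    0.   81.4] [ 0.2  0.6 -0.2] 0.027535436542023346
```

View pics/a3.png

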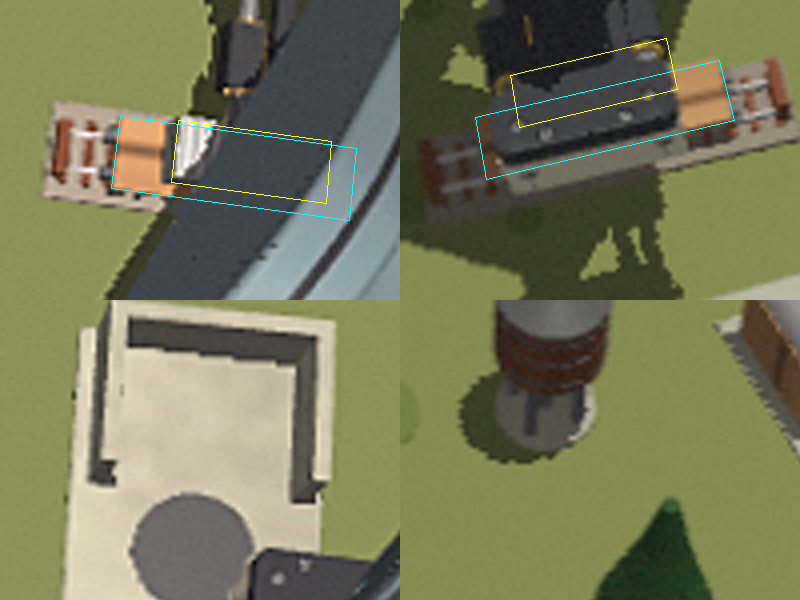

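The visible container end at top tile (178,120) sits within about 2 mm of its target. I'll lower 1 mm, release, rise, and go back to the tower.

servo_tool:
  targets:
    - [[0,0,-0.0012,0,0,0,0.15],[0,0,-0.0015,0,0,0,0.15],[0,0,-0.0015,0,0,0,0.5],[0,0,-0.0015,0,0,0,0.5],[0,0,-0.0015,0,0,0,0.5],[0,0,-0.0015,0,0,0,0.5],[0,0,0.03,0,0,0,0.5],[0,0,0.08,0,0,0,0.5],[0,0,0.14,0,0,0,0.7],[0,0,0.178,0,0,0,0.9],[0.06,0.16,0.178,0,0,0,0.9],[0.118,0.318,0.178,0,0,0,0.9],[0.118,0.318,0.178,0,0,0,0.9],[0.118,0.318,0.178,0,0,0,0.9],[0.118,0.318,0.178,0,0,0,0.9],[0.118,0.318,0.178,0,0,0,0.9],[0.118,0.318,0.178,0,0,0,0.9]]

```text
t: 15.4
tcp_pos: [0.5448, 0.0034, 0.1776]
tool_rot: [-180.0, -0.0, 81.6]
ft_force: [-1.0, -0.2, -0.8]
finger_gap: 0.0839
gripper_force: 0.0
```

```bash
cat > a4.py <<'E'
from ov import *
s=bot.sense(); print(s['tcp_pos'].round(4),s['tool_rot'].round(1))
F={n:bot.grab_frame(n) for n in CM}
W=lambda P:place(P,.450,-.2535,r(-8.6),0)
draw(F,[(W(rect(-.017,.017,-.056,.056,.022)),(0,255,255)),(W(rect(-.014,.014,-.035,.035,.052)),(255,255,0)),(place(circ(.023,0),.545,0,0,0),(255,0,0)),(place(circ(.025,.094),.545,0,0,0),(255,0,0))],[("top",375,220),("scene",165,240),("top",250,160),("scene",330,240)],'pics/a4.png')
E
python3 a4.py
```

```text
[0.5448 0.0034 0.1776] [-180.    -0.    81.6]
```

View pics/a4.png

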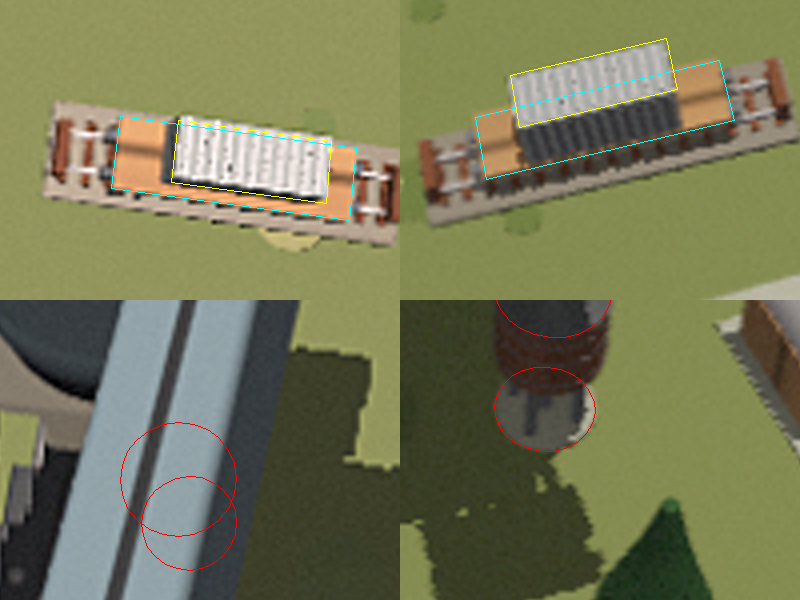

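The container lies centred on the deck (yellow target at top tile (250,160)), and the tower stands at (0.545,0). I'll descend and grip it.

servo_tool:
  targets:
    - [[0,-0.002,-0.04,0,0,0,1],[0,-0.002,-0.08,0,0,0,1],[0,-0.002,-0.11,0,0,0,1],[0,-0.002,-0.13,0,0,0,1],[0,-0.002,-0.141,0,0,0,1],[0,-0.002,-0.141,0,0,0,1],[0,-0.002,-0.141,0,0,0,0.4],[0,-0.002,-0.141,0,0,0,0.4],[0,-0.002,-0.141,0,0,0,0.4],[0,-0.002,-0.141,0,0,0,0.4],[0,-0.002,-0.141,0,0,0,0.4],[0,-0.002,-0.141,0,0,0,0.4],[0,-0.002,-0.141,0,0,0,0.4],[0,-0.002,-0.141,0,0,0,0.4],[0,-0.002,-0.141,0,0,0,0.4]]

```text
t: 17.0
tcp_pos: [0.5445, -0.0012, 0.0652]
tool_rot: [180.0, -0.0, 81.4]
ft_force: [0.0, 0.1, 1.6]
finger_gap: 0.0501
gripper_force: 30.0
```

servo_tool:
  targets:
    - [[0,0,0.02,0,0,0,0.4],[0,0,0.05,0,0,0,0.4],[0,0,0.08,0,0,0,0.4],[0,-0.01,0.09,0,0,0,0.4],[0.01,-0.04,0.09,0,0,0,0.4],[0.02,-0.08,0.09,0,0,0,0.4],[0.03,-0.12,0.09,0,0,0,0.4],[0.035,-0.16,0.09,0,0,0,0.4],[0.04,-0.2,0.09,0,0,0,0.4],[0.045,-0.24,0.09,0,0,0,0.4],[0.05,-0.275,0.09,0,0,0,0.4],[0.0525,-0.295,0.09,0,0,0,0.4],[0.0525,-0.3055,0.09,0,0,0,0.4],[0.0525,-0.3055,0.09,0,0,0,0.4],[0.0525,-0.3055,0.06,0,0,0,0.4],[0.0525,-0.3055,0.03,0,0,0,0.4],[0.0525,-0.3055,0.015,0,0,0,0.4],[0.0525,-0.3055,0.008,0,0,0,0.4],[0.0525,-0.3055,0.0045,0,0,0,0.4],[0.0525,-0.3055,0.0045,0,0,0,0.4]]

```text
t: 19.0
tcp_pos: [0.5868, -0.2454, 0.0692]
tool_rot: [180.0, 0.0, 81.4]
ft_force: [0.7, -0.1, -0.5]
finger_gap: 0.0504
gripper_force: 30.0
```

servo_tool:
  targets:
    - [[0,0,-0.001,0,0,0,0.4],[0,0,-0.001,0,0,0,0.7],[0,0,-0.001,0,0,0,0.9],[0,0,-0.001,0,0,0,0.9],[0,0,-0.001,0,0,0,0.9],[0,0,0.02,0,0,0,0.9],[0,0,0.06,0,0,0,0.9],[0,0,0.1,0,0,0,0.9],[0,0,0.14,0,0,0,0.9],[0,0,0.14,0,0,0,0.9]]

```text
t: 20.0
tcp_pos: [0.5888, -0.2472, 0.1863]
tool_rot: [179.5, 0.2, 81.4]
ft_force: [0.2, 0.1, 0.3]
finger_gap: 0.084
gripper_force: 0.0
```

servo_tool:
  targets:
    - [[-0.06,0.1,0,0,0,0.15,0.75],[-0.198,0.32,0,0,0,0.387,0.75],[-0.198,0.32,0,0,0,0.387,0.75],[-0.198,0.32,0,0,0,0.387,0.75],[-0.198,0.32,0,0,0,0.387,0.75],[-0.198,0.32,0,0,0,0.387,0.75],[-0.198,0.32,0,0,0,0.387,0.75],[-0.198,0.32,0,0,0,0.387,0.75],[-0.198,0.32,0,0,0,0.387,0.75],[-0.198,0.32,-0.04,0,0,0.387,0.75],[-0.198,0.32,-0.08,0,0,0.387,0.75],[-0.198,0.32,-0.08,0,0,0.387,0.75]]

```text
t: 21.2
tcp_pos: [0.4259, 0.0097, 0.1133]
tool_rot: [-179.6, -0.1, 92.9]
ft_force: [-0.8, -0.0, 0.4]
finger_gap: 0.0696
gripper_force: 0.0
```

```bash
cat > a5.py <<'E'
from ov import *
s=bot.sense(); print(s['tcp_pos'].round(4),s['tool_rot'].round(1))
F={n:bot.grab_frame(n) for n in CM}
it=[(place(circ(.03,.003),.5865,-.2445,0,0),(0,255,255)),(place(circ(.025,.097),.5865,-.2445,0,0),(255,255,0)),(place(rect(-.02,.02,-.028,.028,.046),.428,.0115,r(2.9),0),(255,255,0)),(place(rect(-.02,.02,-.028,.028,.0),.428,.0115,r(2.9),0),(255,0,0))]
draw(F,it,[("top",375,140),("scene",200,280),("top",245,235),("scene",300,170)],'pics/a5.png')
E
python3 a5.py
```

```text
[0.4259 0.0097 0.1133] [-1.796e+02 -1.000e-01  9.290e+01]
```

View pics/a5.png

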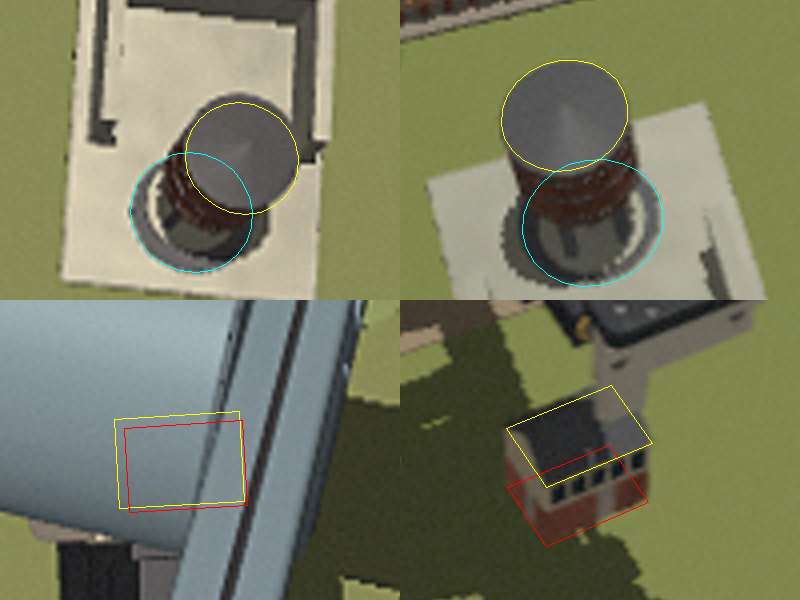

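The tower is upright and centred on its disc, within about 3 mm, and the box sits where it was measured. I'll grip the box.

servo_tool:
  targets:
    - [[0,0,-0.04,0,0,0,0.75],[0,0,-0.08,0,0,0,0.75],[0,0,-0.11,0,0,0,0.75],[0,0,-0.122,0,0,0,0.75],[0,0,-0.122,0,0,0,0.75],[0,0,-0.122,0,0,0,0.3],[0,0,-0.122,0,0,0,0.3],[0,0,-0.122,0,0,0,0.3],[0,0,-0.122,0,0,0,0.3],[0,0,-0.122,0,0,0,0.3],[0,0,-0.122,0,0,0,0.3],[0,0,-0.122,0,0,0,0.3],[0,0,-0.122,0,0,0,0.3]]

```text
t: 22.6
tcp_pos: [0.4284, 0.0103, 0.0198]
tool_rot: [179.9, 0.0, 93.0]
ft_force: [-2.1, -0.7, 7.3]
finger_gap: 0.0407
gripper_force: 30.0
```

servo_tool:
  targets:
    - [[0,0,0.02,0,0,0,0.3],[0,0,0.05,0,0,0,0.3],[0,0,0.09,0,0,0,0.3],[0,0,0.13,0,0,0,0.3],[0.01,0.01,0.15,0,0,0,0.3],[0.03,0.04,0.15,0,0,-0.05,0.3],[0.06,0.08,0.15,0,0,-0.107,0.3],[0.09,0.12,0.15,0,0,-0.107,0.3],[0.12,0.16,0.15,0,0,-0.107,0.3],[0.145,0.2,0.15,0,0,-0.107,0.3],[0.17,0.24,0.15,0,0,-0.107,0.3],[0.185,0.265,0.15,0,0,-0.107,0.3],[0.191,0.277,0.15,0,0,-0.107,0.3],[0.191,0.277,0.15,0,0,-0.107,0.3],[0.191,0.277,0.12,0,0,-0.107,0.3],[0.191,0.277,0.08,0,0,-0.107,0.3],[0.191,0.277,0.05,0,0,-0.107,0.3],[0.191,0.277,0.03,0,0,-0.107,0.3],[0.191,0.277,0.03,0,0,-0.107,0.3],[0.191,0.277,0.03,0,0,-0.107,0.3]]

```text
t: 24.6
tcp_pos: [0.5805, 0.231, 0.0435]
tool_rot: [-180.0, 0.0, 89.7]
ft_force: [-0.5, -0.1, -1.3]
finger_gap: 0.0411
gripper_force: 30.0
```

servo_tool:
  targets:
    - [[0,0.002,-0.012,0,0,0,0.3],[0,0.002,-0.02,0,0,0,0.3],[0,0.002,-0.025,0,0,0,0.3],[0,0.002,-0.0257,0,0,0,0.3],[0,0.002,-0.0257,0,0,0,0.3]]

```text
t: 25.1
tcp_pos: [0.5807, 0.2336, 0.0224]
tool_rot: [-180.0, 0.0, 89.8]
ft_force: [-0.3, -0.6, 0.1]
finger_gap: 0.041
gripper_force: 30.0
```

servo_tool:
  targets:
    - [[0,0,-0.001,0,0,0,0.3],[0,0,-0.001,0,0,0,0.3],[0,0,-0.001,0,0,0,0.7],[0,0,-0.001,0,0,0,0.7],[0,0,-0.001,0,0,0,0.7],[0,0,-0.001,0,0,0,0.7],[0,0,0.03,0,0,0,0.7],[0,0,0.08,0,0,0,0.7],[0,0,0.14,0,0,0,0.7],[0,0,0.18,0,0,0,0.7],[0,0,0.2,0,0,0,0.7]]

```text
t: 26.2
tcp_pos: [0.5824, 0.234, 0.1866]
tool_rot: [179.7, -0.1, 89.8]
ft_force: [0.5, 0.5, -0.3]
finger_gap: 0.0652
gripper_force: 0.0
```

servo_tool:
  targets:
    - [[-0.05,0.006,0,0,0,-0.3,0.75],[-0.1,0.013,0,0,0,-0.6,0.75],[-0.15,0.02,0,0,0,-0.9,0.75],[-0.181,0.023,0,0,0,-1,0.75],[-0.181,0.023,0,0,0,-1,0.75],[-0.181,0.023,0,0,0,-1,0.75]]

```text
t: 26.8
tcp_pos: [0.4364, 0.2522, 0.183]
tool_rot: [179.9, -0.1, 59.9]
ft_force: [0.5, 0.5, 0.4]
finger_gap: 0.0698
gripper_force: 0.0
```

servo_tool:
  targets:
    - [[0,0,0,0,0,-1,0.75],[0,0,0,0,0,-1,0.75],[0,0,0,0,0,-1,0.75],[0,0,0,0,0,-1,0.75],[0,0,0,0,0,-1,0.75]]

```text
t: 27.3
tcp_pos: [0.4377, 0.2517, 0.1824]
tool_rot: [180.0, -0.0, 29.8]
ft_force: [-0.2, 0.1, 0.9]
finger_gap: 0.07
gripper_force: 0.0
```

servo_tool:
  targets:
    - [[0,0,0,0,0,-1,0.75],[0,0,0,0,0,-1,0.75],[0,0,0,0,0,-1,0.75],[0,0,0,0,0,-1,0.75],[0,0,-0.03,0,0,-1,0.75],[0,0,-0.03,0,0,-1,0.75]]

```text
t: 27.9
tcp_pos: [0.4352, 0.2512, 0.1562]
tool_rot: [179.9, 0.2, -0.1]
ft_force: [-0.3, -0.1, -0.1]
finger_gap: 0.0696
gripper_force: 0.0
```

```bash
cat > a6.py <<'E'
from ov import *
s=bot.sense(); print(s['tcp_pos'].round(4),s['tool_rot'].round(1))
F={n:bot.grab_frame(n) for n in CM}
b=lambda z:(place(rect(-.02,.02,-.028,.028,z),.581,.233,r(-.4),0),(255,255,0))
it=[b(.049),b(.003),(place(circ(.018,.0),.436,.252,0,0),(0,255,255)),(place(circ(.018,.082),.436,.252,0,0),(0,255,255))]
draw(F,it,[("top",130,150),("scene",440,180),("top",115,225),("scene",420,130)],'pics/a6.png')
E
python3 a6.py
```

```text
[0.4352 0.2512 0.1562] [ 1.799e+02  2.000e-01 -1.000e-01]
```

View pics/a6.png

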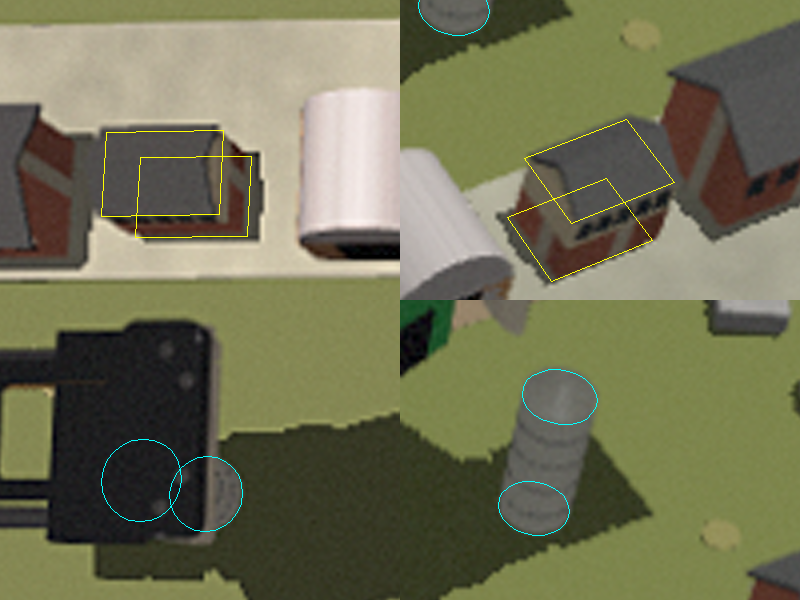

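The signal box sits on its target (yellow, top tile (165,175)) and the silo is where measured. I'll descend and grip the silo.

servo_tool:
  targets:
    - [[0,0,-0.04,0,0,0,0.75],[0,0,-0.08,0,0,0,0.75],[0,0,-0.115,0,0,0,0.75],[0,0,-0.135,0,0,0,0.75],[0,0,-0.1375,0,0,0,0.75],[0,0,-0.1375,0,0,0,0.25],[0,0,-0.1375,0,0,0,0.25],[0,0,-0.1375,0,0,0,0.25],[0,0,-0.1375,0,0,0,0.25],[0,0,-0.1375,0,0,0,0.25],[0,0,-0.1375,0,0,0,0.25],[0,0,-0.1375,0,0,0,0.25],[0,0,-0.1375,0,0,0,0.25],[0,0,-0.1375,0,0,0,0.25]]

```text
t: 29.4
tcp_pos: [0.4364, 0.2521, 0.0491]
tool_rot: [-180.0, -0.1, -0.2]
ft_force: [-1.0, 0.1, 6.7]
finger_gap: 0.0357
gripper_force: 30.0
```

servo_tool:
  targets:
    - [[0,0,0.02,0,0,0,0.25],[0,0,0.05,0,0,0,0.25],[0,0,0.09,0,0,0,0.25],[0,0,0.13,0,0,0,0.25],[0.01,-0.001,0.15,0,0,0,0.25],[0.04,-0.004,0.15,0,0,0,0.25],[0.08,-0.008,0.15,0,0,0,0.25],[0.12,-0.012,0.15,0,0,0,0.25],[0.16,-0.016,0.15,0,0,0,0.25],[0.2,-0.02,0.15,0,0,0,0.25],[0.235,-0.023,0.15,0,0,0,0.25],[0.25,-0.024,0.15,0,0,0,0.25],[0.2575,-0.024,0.15,0,0,0,0.25],[0.2575,-0.024,0.15,0,0,0,0.25],[0.2575,-0.024,0.12,0,0,0,0.25],[0.2575,-0.024,0.08,0,0,0,0.25],[0.2575,-0.024,0.05,0,0,0,0.25],[0.2575,-0.024,0.03,0,0,0,0.25],[0.2575,-0.024,0.03,0,0,0,0.25],[0.2575,-0.024,0.03,0,0,0,0.25]]

```text
t: 31.4
tcp_pos: [0.6414, 0.2331, 0.0729]
tool_rot: [180.0, 0.0, -0.2]
ft_force: [0.6, -0.5, -0.2]
finger_gap: 0.036
gripper_force: 30.0
```

servo_tool:
  targets:
    - [[0,0,-0.012,0,0,0,0.25],[0,0,-0.02,0,0,0,0.25],[0,0,-0.025,0,0,0,0.25],[0,0,-0.0262,0,0,0,0.25],[0,0,-0.0262,0,0,0,0.25],[0,0,-0.0262,0,0,0,0.25]]

```text
t: 32.0
tcp_pos: [0.6419, 0.233, 0.0521]
tool_rot: [-180.0, -0.0, -0.2]
ft_force: [-2.3, 0.8, 4.8]
finger_gap: 0.0358
gripper_force: 30.0
```

In contact with the slab. I'll release, rise and back away.

servo_tool:
  targets:
    - [[0,0,0,0,0,0,0.3],[0,0,0,0,0,0,0.6],[0,0,0,0,0,0,0.6],[0,0,0,0,0,0,0.6],[0,0,0,0,0,0,0.6],[0,0,0.03,0,0,0,0.6],[0,0,0.08,0,0,0,0.6],[0,0,0.14,0,0,0,0.6],[0,0,0.2,0,0,0,0.6],[-0.1,-0.05,0.24,0,0,0,0.6],[-0.4,-0.25,0.24,0,0,0,0.6],[-0.4,-0.25,0.24,0,0,0,0.6],[-0.4,-0.25,0.24,0,0,0,0.6],[-0.4,-0.25,0.24,0,0,0,0.6],[-0.4,-0.25,0.24,0,0,0,0.6],[-0.4,-0.25,0.24,0,0,0,0.6],[-0.4,-0.25,0.24,0,0,0,0.6],[-0.4,-0.25,0.24,0,0,0,0.6],[-0.4,-0.25,0.24,0,0,0,0.6]]

```text
t: 33.9
tcp_pos: [0.3223, 0.0325, 0.2441]
tool_rot: [180.0, -0.1, -0.3]
ft_force: [-0.3, -0.2, 0.2]
finger_gap: 0.0555
gripper_force: 0.0
```

```bash
cat > a7.py <<'E'
from ov import *
F={n:bot.grab_frame(n) for n in CM}
b=lambda z:(place(rect(-.02,.02,-.028,.028,z),.581,.233,r(-.4),0),(255,255,0))
it=[b(.049),b(.003),(place(circ(.018,.003),.641,.233,0,0),(0,255,255)),(place(circ(.018,.085),.641,.233,0,0),(0,255,255)),(place(circ(.03,.003),.5865,-.2445,0,0),(0,255,255)),(place(circ(.025,.097),.5865,-.2445,0,0),(255,255,0)),
(place(rect(-.014,.014,-.035,.035,.052),.45,-.2535,r(-8.6),0),(255,255,0))]
draw(F,it,[("top",120,140),("scene",450,180),("top",375,140),("scene",175,250)],'pics/a7.png')
E
python3 a7.py
```

```text
(no output)
```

View pics/a7.png

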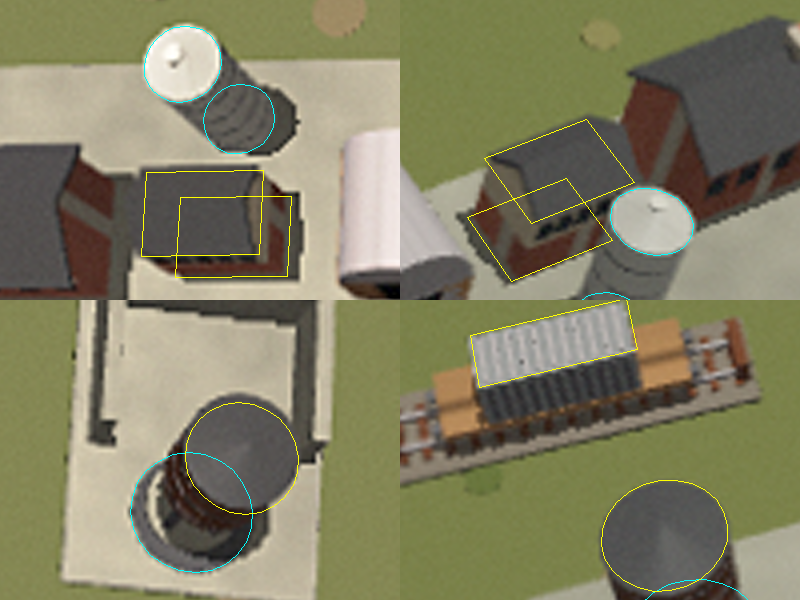

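The silo (top tile (183,63)), box, tower and container all stand within about 3 mm of their targets, released and clear of the robot. I'll hand in.

```bash
python3 -c "
from workcell import bot
print(bot.sign_off())"
```

```text
the job is handed in; nothing more can be done
None
```

I handed the job in at about 34 s: the container is on the wagon, the tower is back on its footing, and the signal box and silo are on the slab, all within about 3 mm of target in the last pictures; the hand-in call returned no verdict.

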